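# Draw the sliding stop up to the tube in the welding jig

### The job

An aluminium tube lies loose in the V rests of the welding jig, a little short of the fixed end stop. Hook a fingertip behind the upturned lip of the sliding stop and draw the stop back along its rail until it has brought the tube home against the fixed end stop and the tube sits snug between the two stops, without forcing it. Leave the stop there; do not lift the tube, and leave the other things on the bench where they are.

Things in the scene. Friction and masses are not known exactly. Their poses are not given: they have to be found in the camera images.
- jig: welding jig fixed to the bench: steel base plate 480 x 110 x 12 mm with, in one line, the fixed end stop, two V rests, and a straight rail (20 mm wide, top 30 mm above the bench, out to x = 430 mm) with the sliding stop. Origin on the bench below the inner face of the fixed end stop; x level along the rail, from the end stop to the sliding stop; z up
- end_face (a point): the fixed end stop, an upright steel plate 60 mm wide and 10 mm thick at the near end of the jig, top 92 mm above the bench. This point: on its inner face (jig x = 0), on the tube's centre line, 70 mm above the bench; axes as the jig's
- sliding_stop (a joint): travel of the sliding stop in m: 0 = farthest out, grows to 0.15 as it is drawn to the fixed end stop (jig -x). The face of its front plate (60 mm wide, top 92 mm above the bench) is at jig x = 0.330 - travel, so it reads 0.130 with the tube nipped between both stops. Steady drag about 3.5 N; it stays where it is left
- lip_back (a point): upturned steel pull lip at the far end of the sliding stop: 60 mm wide, 5 mm thick, rolled to 8 mm along its top edge, from 51 to 82 mm above the bench. This point: the middle of its back face (a finger pulls there, along -x), 66 mm above the bench, 75 mm behind the stop's front face; axes as the jig's. Behind it (+x) is free space down to the rail
- tube: loose aluminium tube, 200 mm long, 32 mm outside diameter, about 0.16 kg, lying along the jig in the V rests, 70 mm above the bench at its centre. Origin at its centre, x along the tube. It starts 8 to 25 mm short of the fixed end stop; home against it, its centre is at jig x = 100 mm. It slides in the rests with 1 to 3 N
- flange: a rusty steel ring lying flat, 96 mm across, 40 mm high, 36 mm bore. Origin at the centre of its underside. Not part of the job
- bolt: a big steel bolt standing on its hex head (35 mm across), 89 mm tall. Origin at the centre of its underside. Not part of the job
- hammer: a hammer lying on the bench beside the jig; x along it, handle to -x. Not part of the job
- offcut: a short aluminium tube offcut standing upright, 40 mm across, 65 mm tall. Origin at the centre of its underside. Not part of the job
There are look-alikes about, which are no part of the job. Several things have the shape of the tube; the one meant has the colours described above.

How it is judged:
On the way:
1. the stop is drawn some 30 mm along its rail by a finger on its pull lip (distance of lip_back from where it was at the start of the episode above 0.03 m and (contact force between the fingers and sliding_stop_c0 above 0.5 N or contact force between the fingers and sliding_stop_c1 above 0.5 N)), for 0.1 s.
At the end, for the whole second after the job is handed in: the tube lies in its two V rests, at rest, within 3 mm of the fixed end stop, and the sliding stop stands at rest within 3 mm of where it nips the tube between both stops (value of joint sliding_stop between 0.127 and 0.133 m and velocity of joint sliding_stop between -0.003 and 0.003 m/s and x of tube in the frame of jig between 0.097 and 0.103 m and y of tube in the frame of jig between -0.003 and 0.003 m and height (world z) of tube between 0.067 and 0.073 m and angle between the x axis of tube and the x axis of jig, either way round below 0.05 rad and linear speed of tube below 0.01 m/s); the robot touches nothing.
It fails at once if the tube is lifted out of its V rests (height (world z) of tube above 0.085 m).
It fails at once if the tube is forced: pressed on the fixed end stop with more than 45 N (contact force between tube and jig_c0 above 45 N).
It fails at once if another thing on the bench is moved by more than 25 mm (distance of any of flange, bolt, hammer, offcut from where it was at the start of the episode above 0.025 m).
It also fails if it takes over 35 s, if anything falls off the work surface, if the arm or the gripper's body presses on something with over 40 N, if the wrist force passes 120 N, or if a joint passes its speed limit or range.

### The arm

A 7-joint arm with a two-finger parallel gripper is mounted at the origin on the work surface. World frame = base frame: x ahead of the robot, y to its left, z up, the work surface at z = 0. Lengths are in m, angles in rad, forces in N, time in s.
With the tool pointing down it reaches from about 0.4 to 0.85 m from the base axis. Payload 4.5 kg.
Tool frame: the origin (TCP) lies at the very end of the fingers, on their centre line; the grasp point (between the pads) lies 19 mm behind it (tcp_to_grasp is the z of the grasp point in the tool frame, in m); z points along the fingers, y is the line along which they close (so a half turn about z gives the same grasp; the last joint's range is limited). The gripper opens to 88 mm and grips with 3 to 60 N. Pads are 18 mm wide; open, the fingers measure 123 mm over their backs; the gripper's body (75 mm by 187 mm) begins 45 mm behind the grasp point.
Start: joints at [-1.14, 0.689, -0.195, 1.565, 0.157, 0.902, -0.215], TCP at [0.242, 0.576, 0.239] pointing down, gripper open.
Joint ranges: [-3.01, 3.01], [-0.46, 2.08], [-1.47, 1.51], [0.13, 2.56], [-1, 4.14], [0.04, 2.09], [-2.66, 2.66]. Speed limits (rad/s): [2.57, 2.57, 3.14, 3.14, 3.14, 3.14, 3.14].

### API

Orientations are given as a unit quaternion [x, y, z, w].
In Python, from plant import * gives the robot as it stands. The module is installed in compiled form; this text tells all that it offers.
- The arm moves only by the shell command python3 -m jog 'ROWS' [OPENING] [FORCE]. ROWS is JSON, a list that holds one entry, the list of rows, each a list of 6 numbers: the shift along the tool's x, y, z in m, then the turn, a rotation vector about the tool's x, y, z in rad. In form: [[[dx, dy, dz, ax, ay, az], ...]]. A call has 1 to 12 rows; each row shifts and turns the commanded pose from where the row before left it, along the tool's axes as they then stand; what a row does not reach is not made up. A row lasts 1/8 s, in which the tool goes at most 62.5 mm and 10.7 degrees, less where a joint would pass 70% of its speed; a pose out of reach is approached as far as the arm can. A call with a gripper value outside its range is refused whole. OPENING is the finger opening in m, from 0 to 0.0881, set as the call begins (- or left out, the last holds). The fingers move at their own pace and stop on an object; FORCE is the grip in N (left out, the last holds). Time passes only in rows, so rows that do not move let the fingers close. It gives the time, the measured TCP pose, the force, the opening and the grip force at its end, in the units of the state.
- get_state(): the state, without advancing time (a new reading comes with each control period).
- snapshot(name): name is "side" or "top" or "wrist"; returns a dict with "frame" (480x640x3 uint8, red, green, blue), "mtx" (3x3 intrinsics, pixels), "xyz" and "orientation" of the camera in the world; the wrist camera has in their place "mount" (4x4, takes a point from camera to tool coordinates, whose origin is the TCP and whose axes are the flange's). Camera axes: x right, y down, z forward; pixel columns grow to the right and rows downward; lengths in m; the calibration is good to about 2 mm. A picture is of the moment at which its call begins: read the wrist's pose just before it. There is no depth.
- finish_job(): hands the job in; it is judged then, once.
The state is a dict: "clock": time; "q": joint angles; "qd": joint speeds; "joint_torque": joint torques, N m; "tool_pos": TCP position; "eef_rot": TCP orientation; "contact_force": force on the tool from outside, world axes, zero at the start; "moment": the same for the moment, N m; "opening": opening from 0.0 (shut) to 1.0 (fully open); "finger_force": force on a finger pad.
Only numpy, scipy, OpenCV 4.12 (cv2) and the standard library are available. Lean on these libraries where they do the work, as an engineer would, in place of code of your own. Each camera call takes 0.05 s, during which the arm holds its last target. There are 200 camera calls.

## Working session

There is one attempt and no reset: what is moved stays moved. The work goes in short steps, Python scripts to look and compute and a shell command to move; the robot and the scene stay as the last step left them, time stands still between calls to the robot, and variables do not carry over. Pictures are saved under pics/ and viewed, at most 10 in all, crops included, and the job is handed in when it is done.

```bash
mkdir -p pics; cat > h.py <<'E'
from plant import *
import numpy as np, cv2
from scipy.spatial.transform import Rotation as R
def ray(s,u,v):
    d=np.linalg.inv(s["mtx"])@[u,v,1]
    return np.array(s["xyz"]),R.from_quat(s["orientation"]).as_matrix()@d if len(np.ravel(s["orientation"]))==4 else np.array(s["orientation"])@d
def onz(s,u,v,z):
    o,d=ray(s,u,v); return o+d*(z-o[2])/d[2]
E
python3 - <<'E'
from h import *
st=get_state()
print({k:np.round(v,3) for k,v in st.items()})
for n in("top","side"):
    s=snapshot(n); cv2.imwrite(f"pics/{n}0.png",s["frame"][:,:,::-1]); print(n,s["xyz"],s["orientation"],s["mtx"])
E
```

```text
{'clock': np.float64(0.0), 'q': array([-1.14 ,  0.69 , -0.195,  1.566,  0.157,  0.902, -0.215]), 'qd': array([ 0.001, -0.002, -0.001,  0.   , -0.001,  0.001, -0.   ]), 'joint_torque': array([-0.0000e+00, -5.2757e+01, -1.2670e+00, -1.5342e+01, -5.3000e-02,
        7.0000e-03,  0.0000e+00]), 'tool_pos': array([0.241, 0.576, 0.238]), 'eef_rot': array([ 0.197,  0.98 , -0.001, -0.   ]), 'contact_force': array([ 0.022, -0.208, -0.214]), 'moment': array([ 0.043, -0.05 , -0.017]), 'finger_force': np.float64(0.0), 'opening': np.float64(0.999)}
top [ 0.40205577 -0.0387766   1.35423544] [-0.70055605  0.7128534  -0.02015852  0.0255907 ] [[539.47182958   0.         314.9199227 ]
 [  0.         539.47182958 246.22533458]
 [  0.           0.           1.        ]]
side [ 0.27303965 -0.63068055  0.78359528] [ 0.91962525 -0.17738944  0.06101194 -0.34510858] [[467.70946678   0.         319.61294335]
 [  0.         467.70946678 238.85419452]
 [  0.           0.           1.        ]]
```

View pics/top0.png

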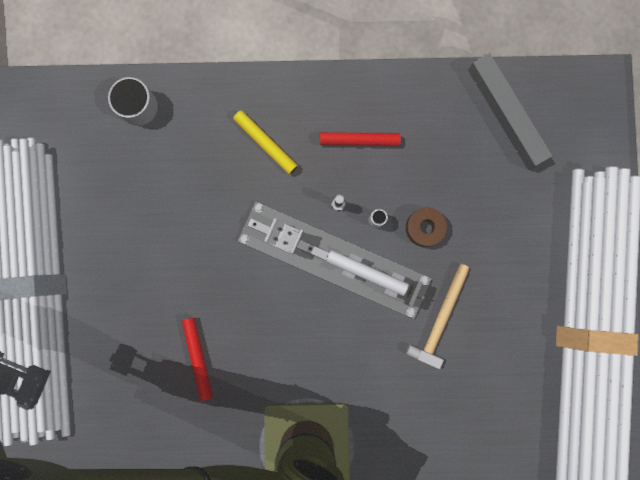

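View pics/side0.png

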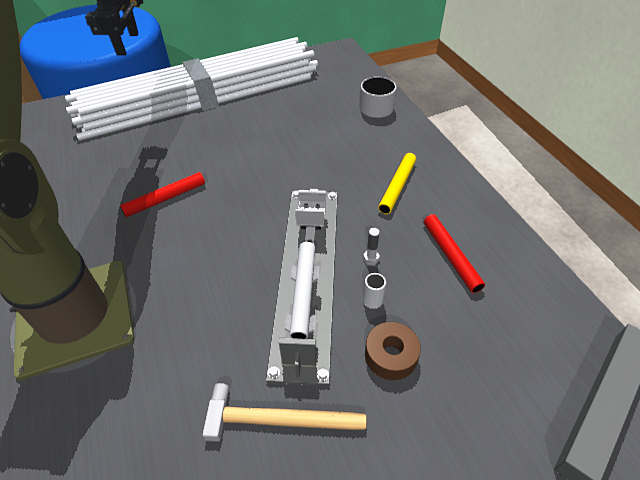

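Candidates in the top view are the bare aluminium tube in the jig (330,258)-(408,290), the red tubes (360,139) and (197,360), the yellow tube (265,142), and the bundled tubes at both sides. Only the one in the jig is loose, aluminium and in the V rests. I'll confirm that in a crop.

```bash
python3 - <<'E'
from h import *
a=cv2.imread("pics/top0.png")[190:330,230:440]; b=cv2.imread("pics/side0.png")[180:390,255:350]
a=cv2.resize(a,None,fx=2.6,fy=2.6,interpolation=cv2.INTER_CUBIC);b=cv2.resize(b,None,fx=2.6,fy=2.6,interpolation=cv2.INTER_CUBIC)
c=np.zeros((550,800,3),np.uint8);c[:a.shape[0],:a.shape[1]]=a;c[:b.shape[0],550:550+b.shape[1]]=b[:550]
cv2.imwrite("pics/crop.png",c)
E
```

```text
(no output)
```

View pics/crop.png

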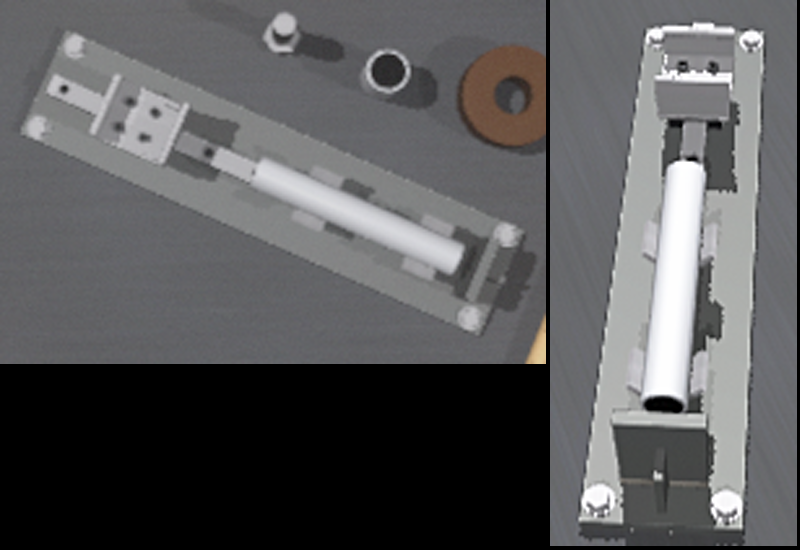

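The crop confirms it. The aluminium tube lies in the V rests, with the end plate at crop (485,267), the front plate at (174,132), and the lip at (107,103) with rail free behind it. The tube is about 20 mm short of the end stop.

```bash
python3 - <<'E'
from h import *
s=snapshot("top"); P=lambda u,v,z:onz(s,230+u/2.6,190+v/2.6,z)
c=[P(*x,.012) for x in((63,31),(22,132),(524,232),(482,334))]
d=(c[0]+c[1]-c[2]-c[3])/2; L=np.linalg.norm(d);ax=d/L
y=np.array([-ax[1],ax[0],0])
print("len",L,"ax",ax,"yaw",np.arctan2(ax[1],ax[0]),"ctr",sum(c)/4)
t=[P(257,172,.07),P(458,259,.07)]
td=t[0]-t[1];print("tube len",np.linalg.norm(td),"yaw",np.arctan2(td[1],td[0]))
lip=(P(119,76,.082)+P(98,132,.082))/2; fr=(P(187,105,.092)+P(163,162,.092))/2; e=(P(498,236,.092)+P(474,298,.092))/2
for n,p in(("lip",lip),("front",fr),("end",e),("t0",t[0]),("t1",t[1])): print(n,p.round(4),"jigx",(p-e)@ax,"jigy",(p-sum(c)/4)@y)
st=get_state();M=R.from_quat(st["eef_rot"]).as_matrix();print(M.round(3))
print("delta tool",M.T@(lip-st["tool_pos"]), "tool y yaw",np.arctan2(M[1,1],M[0,1]))
# candidates for the yaw: tool y along jig y 
E
```

```text
len 0.4806661259738288 ax [0.4173375  0.90875157 0.        ] yaw 1.1402828228925748 ctr [ 0.45436791 -0.07707313  0.012     ]
tube len 0.1995466520594789 yaw 1.1441951798826888
lip [0.5249 0.0719 0.082 ] jigx 0.37063308266093614 jigy -0.0019425087607530887
front [0.4962 0.0113 0.092 ] jigx 0.303547675217686 jigy -0.0010876222951298768
end [ 0.3714 -0.2654  0.092 ] jigx 0.0 jigy -0.003175676194221288
t0 [ 0.4611 -0.0624  0.07  ] jigx 0.22190505736733984 jigy 3.415606095993002e-05
t1 [ 0.3785 -0.244   0.07  ] jigx 0.022359932490041198 jigy -0.0007465396864505459
[[-0.922  0.386 -0.   ]
 [ 0.386  0.922 -0.001]
 [-0.    -0.001 -1.   ]]
delta tool [-0.45627035 -0.35513842  0.15663336] tool y yaw 1.1740997398190052
```

Jig yaw is 1.14 rad and the tool's y axis is already nearly along the rail. I'll shut the fingers and hook with the back of one, approaching about 35 mm behind the lip.

```bash
python3 -m jog '[[[-0.038,-0.0267,0.006,0,0,0.003],[-0.038,-0.0267,0.006,0,0,0.003],[-0.038,-0.0267,0.006,0,0,0.003],[-0.038,-0.0267,0.006,0,0,0.003],[-0.038,-0.0267,0.006,0,0,0.003],[-0.038,-0.0267,0.006,0,0,0.003],[-0.038,-0.0267,0.006,0,0,0.003],[-0.038,-0.0267,0.006,0,0,0.003],[-0.038,-0.0267,0.006,0,0,0.003],[-0.038,-0.0267,0.006,0,0,0.003],[-0.038,-0.0267,0.006,0,0,0.003],[-0.038,-0.0267,0.006,0,0,0.001]]]' 0 40
python3 -m jog '[[[0,0,0,0,0,0],[0,0,0,0,0,0]]]'
cat > w.py <<'E'
from h import *
import sys
st=get_state();M=R.from_quat(st["eef_rot"]).as_matrix();p=np.array(st["tool_pos"])
tgt=np.array([.5249,.0719,.055])+.035*np.array([.4173,.9088,0])
print(p.round(4),"t",st["clock"],"f",np.round(st["contact_force"],2),"yaw",np.arctan2(M[1,1],M[0,1]),"op",st["opening"])
print("delta tool",(M.T@(tgt-p)).round(4))
c,s_=snapshot("wrist"),snapshot(sys.argv[1])
cv2.imwrite(f"pics/{sys.argv[2]}.png",np.hstack([cv2.resize(c["frame"],(400,300)),cv2.resize(s_["frame"][120:420,150:550],(400,300))])[:,:,::-1])
E
python3 w.py side a1
```

```text
clock: 1.65
tool_pos: [0.5311, 0.0986, 0.1664]
eef_rot: [0.214, 0.977, 0.0, -0.0]
contact_force: [0.8, 0.4, 0.2]
opening: 0.004
finger_force: 0.0
clock: 1.9
tool_pos: [0.5301, 0.1005, 0.1666]
eef_rot: [0.214, 0.977, 0.0, -0.0]
contact_force: [-0.7, 0.3, 0.8]
opening: 0.005
finger_force: 0.0
[0.5301 0.1005 0.1666] t 1.9 f [-0.71  0.34  0.8 ] yaw 1.1401777987211263 op 0.004548530694603143
delta tool [-0.0074  0.0068  0.1116]
```

View pics/a1.png

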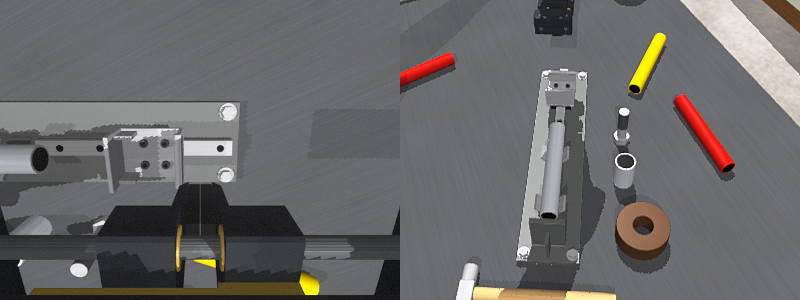

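The wrist view shows the lip at about (181,158), the free rail to its right, and the shut fingers just above and right of it. I'll use this view for a second lip measurement.

```bash
python3 - <<'E'
from h import *
st=get_state();M=R.from_quat(st["eef_rot"]).as_matrix();p=np.array(st["tool_pos"])
c=snapshot("wrist");T=np.array(c["mount"])
def on(u,v,z):
    d=M@T[:3,:3]@np.linalg.inv(c["mtx"])@[u,v,1]; o=p+M@T[:3,3]; return o+d*(z-o[2])/d[2]
ax=np.array([.4173,.9088,0]);e=np.array([.3714,-.2654,0])+.005*ax
for n,u,v,z in(("lipback near",183,187,.082),("lipback far",183,127,.082),("front",105,137,.092),("tip?",202,190,.166)):
    q=on(u*1.6,v*1.6,z);print(n,q.round(4),"jx",(q-e)@ax,"minus tcp (tool)",(M.T@(q-p)).round(4))
cv2.imwrite("pics/w2.png",c["frame"][120:360,150:410,::-1].repeat(2,0).repeat(2,1))
E
```

```text
lipback near [0.5543 0.071  0.082 ] jx 0.3770761441968846 minus tcp (tool) [-0.035  -0.0177  0.0848]
lipback far [0.4951 0.0996 0.082 ] jx 0.37835139507049814 minus tcp (tool) [ 0.0308 -0.0163  0.0848]
front [0.4711 0.0286 0.092 ] jx 0.3037763074550214 minus tcp (tool) [ 0.0231 -0.0909  0.0748]
tip? [0.5266 0.1053 0.166 ] jx 0.3966642582588544 minus tcp (tool) [0.0045 0.002  0.0008]
```

View pics/w2.png

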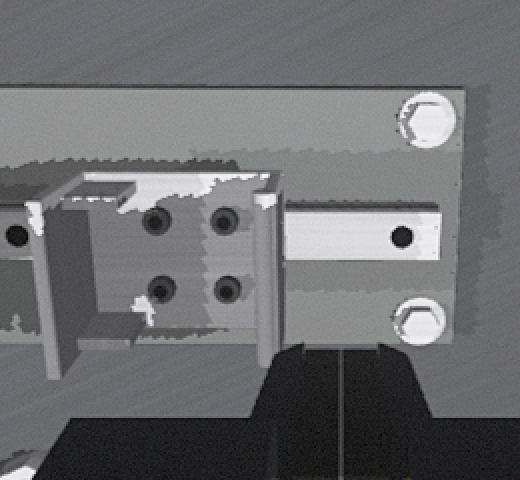

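The lip back is 17 mm to −y of the TCP and centred in tool x. I'll back off 14 mm and go down.

```bash
python3 -m jog '[[[-0.002,0.014,0,0,0,0],[0,0,0.02,0,0,0],[0,0,0.02,0,0,0],[0,0,0.02,0,0,0],[0,0,0.02,0,0,0],[0,0,0.02,0,0,0],[0,0,0.011,0,0,0],[0,0,0,0,0,0],[0,0,0,0,0,0]]]'
python3 w.py top a3
```

```text
clock: 3.18
tool_pos: [0.5386, 0.1123, 0.0563]
eef_rot: [0.214, 0.977, 0.0, 0.0]
contact_force: [-1.1, -0.1, 0.1]
opening: 0.009
finger_force: 0.0
[0.5386 0.1123 0.0563] t 3.175 f [-1.06 -0.05  0.06] yaw 1.1403387238818852 op 0.008552601300779623
delta tool [-0.0044 -0.0074  0.0013]
```

View pics/a3.png

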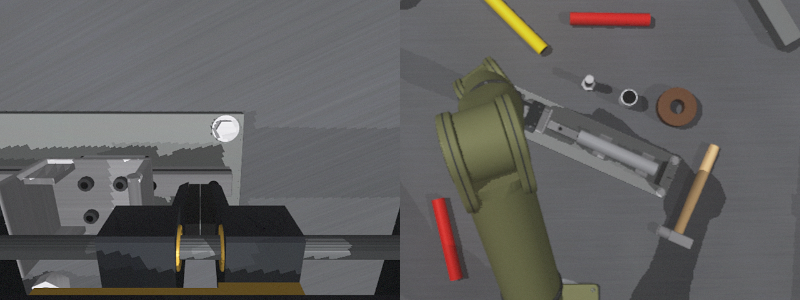

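The fingers are behind the lip, so I'm starting the draw.

```bash
cat > r.py <<'E'
from h import *
st=get_state();p=np.array(st["tool_pos"]);ax=np.array([.4173,.9088,0])
print("TCP jigx",(p-np.array([.3735,-.2609,0]))@ax,"f ax",np.array(st["contact_force"])@ax,st["clock"])
E
python3 r.py
python3 -m jog '[[[0,-0.005,0,0,0,0],[0,-0.005,0,0,0,0],[0,-0.005,0,0,0,0],[0,-0.005,0,0,0,0],[0,-0.005,0,0,0,0]]]'; python3 r.py
python3 -m jog '[[[0,-0.005,0,0,0,0],[0,-0.005,0,0,0,0],[0,-0.005,0,0,0,0],[0,-0.005,0,0,0,0],[0,-0.005,0,0,0,0],[0,-0.005,0,0,0,0],[0,-0.005,0,0,0,0],[0,-0.005,0,0,0,0]]]'; python3 r.py
python3 w.py side a4
```

```text
TCP jigx 0.4078754771548626 f ax 0.2626380427927597 3.275
clock: 3.9
tool_pos: [0.5284, 0.0905, 0.0559]
eef_rot: [0.213, 0.977, 0.001, 0.001]
contact_force: [1.2, 2.9, -0.6]
opening: 0.003
finger_force: 1.9
TCP jigx 0.38395797902763545 f ax 3.174973697461394 3.9
clock: 4.9
tool_pos: [0.5109, 0.0525, 0.0557]
eef_rot: [0.214, 0.977, 0.0, 0.0]
contact_force: [1.8, 3.6, 2.5]
opening: 0.004
finger_force: 1.9
TCP jigx 0.3421188219491705 f ax 4.0304208000907416 4.9
[0.5109 0.0525 0.0557] t 4.9 f [1.78 3.62 2.51] yaw 1.1400780245351396 op 0.004123406044339011
delta tool [-0.0046  0.0585  0.0007]
```

View pics/a4.png

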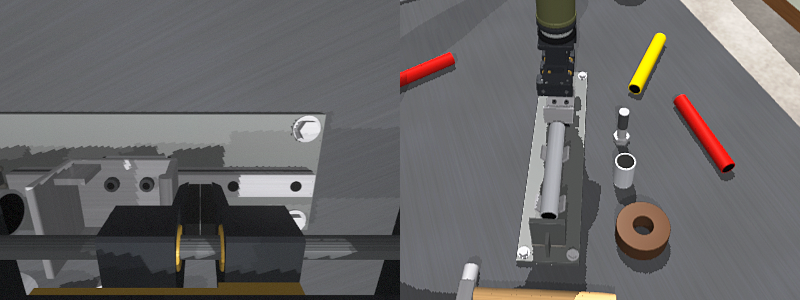

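It is drawing at about 4 N with the tube still free, and roughly 50 mm remains. I'll do 30 mm more, then go slowly.

```bash

python3 -m jog '[[[0,-0.005,0,0,0,0],[0,-0.005,0,0,0,0],[0,-0.005,0,0,0,0],[0,-0.005,0,0,0,0],[0,-0.005,0,0,0,0],[0,-0.005,0,0,0,0]]]' >/dev/null; python3 r.py
python3 -m jog '[[[0,-0.002,0,0,0,0],[0,-0.002,0,0,0,0],[0,-0.002,0,0,0,0],[0,0,0,0,0,0]]]'>/dev/null; python3 r.py
python3 -m jog '[[[0,-0.002,0,0,0,0],[0,-0.002,0,0,0,0],[0,0,0,0,0,0]]]' >/dev/null; python3 r.py
```

```text
TCP jigx 0.31207192119889243 f ax 3.4147696663009004 5.75
TCP jigx 0.30691540715969523 f ax 4.762116096263252 6.25
TCP jigx 0.30271076304911143 f ax 5.288629423993927 6.625
```

```bash

python3 -m jog '[[[0,-0.002,0,0,0,0],[0,-0.002,0,0,0,0],[0,0,0,0,0,0]]]' >/dev/null; python3 r.py
python3 -m jog '[[[0,-0.0015,0,0,0,0],[0,-0.0015,0,0,0,0],[0,0,0,0,0,0]]]' >/dev/null; python3 r.py
python3 -m jog '[[[0,-0.001,0,0,0,0],[0,-0.001,0,0,0,0],[0,0,0,0,0,0]]]' >/dev/null; python3 r.py
python3 w.py side a5
```

```text
TCP jigx 0.29858685687700626 f ax 4.043990234568244 7.0
TCP jigx 0.29563533199382136 f ax 5.412125780286592 7.375
TCP jigx 0.2943285740357958 f ax 5.392851872787291 7.75
[0.4909 0.0091 0.0557] t 7.75 f [1.8  5.11 0.81] yaw 1.1407529620197308 op 0.005017592380457828
delta tool [-0.0047  0.1063  0.0009]
```

```bash
python3 - <<'E'
from h import *
s=snapshot("side"); f=s["frame"]
a=f[190:390,265:345,::-1]; t=snapshot("top")["frame"][190:330,300:440,::-1]
c=np.zeros((560,800,3),np.uint8);a=cv2.resize(a,None,fx=2.8,fy=2.8);t=cv2.resize(t,None,fx=4,fy=4)
c[:560,:224]=a;c[:560,230:790]=t;cv2.imwrite("pics/c5.png",c)
E
```

```text
(no output)
```

View pics/c5.png

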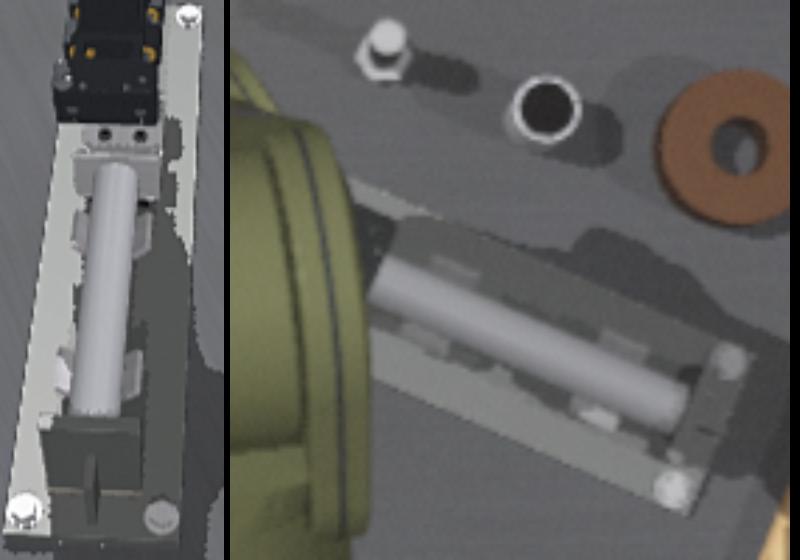

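The stop is carrying the tube, with its end at crop (688,410) only a few mm from the end plate. I'll creep in 1 mm steps until the force jumps.

```bash

python3 -m jog '[[[0,-0.001,0,0,0,0],[0,-0.001,0,0,0,0],[0,0,0,0,0,0]]]' >/dev/null; python3 r.py
python3 -m jog '[[[0,-0.001,0,0,0,0],[0,0,0,0,0,0]]]' >/dev/null; python3 r.py
python3 -m jog '[[[0,-0.001,0,0,0,0],[0,0,0,0,0,0]]]' >/dev/null; python3 r.py
python3 -m jog '[[[0,-0.001,0,0,0,0],[0,0,0,0,0,0]]]' >/dev/null; python3 r.py
```

```text
TCP jigx 0.2943624288795531 f ax 9.310343787262884 8.325
TCP jigx 0.294343803832026 f ax 10.451928046366803 8.575
TCP jigx 0.29434486944262905 f ax 12.104330940059102 8.825
TCP jigx 0.2943487448062608 f ax 14.142074355087145 9.075
```

The TCP is stopped at 0.2943 with the force rising to 14 N, so the tube is nipped. I'll back off, lift and check.

```bash

python3 -m jog '[[[0,0.004,0,0,0,0],[0,0.005,0,0,0,0],[0,0.005,0,0,0,0],[0,0.005,0,0,0,0],[0,0,0,0,0,0]]]'; python3 r.py
python3 -m jog '[[[0,0,-0.01,0,0,0],[0,0,-0.02,0,0,0],[0,0,-0.03,0,0,0],[0,0.01,-0.03,0,0,0],[0,0.03,-0.03,0,0,0],[0,0.04,-0.03,0,0,0],[0,0.05,-0.02,0,0,0],[0,0.05,0,0,0,0],[0,0.05,0,0,0,0],[0,0.05,0,0,0,0],[0,0,0,0,0,0]]]'
python3 - <<'E'
from h import *
t=snapshot("top")["frame"][190:330,230:440,::-1]; a=snapshot("side")["frame"][180:390,255:350,::-1]
c=np.zeros((590,800,3),np.uint8);t=cv2.resize(t,None,fx=2.6,fy=2.6,interpolation=cv2.INTER_CUBIC);a=cv2.resize(a,None,fx=2.6,fy=2.6,interpolation=cv2.INTER_CUBIC)
c[:t.shape[0],:t.shape[1]]=t;c[:a.shape[0],550:550+a.shape[1]]=a;cv2.imwrite("pics/c6.png",c)
E
```

```text
clock: 9.7
tool_pos: [0.4963, 0.021, 0.0556]
eef_rot: [0.214, 0.977, -0.0, -0.0]
contact_force: [-0.1, 0.6, 0.3]
opening: 0.009
finger_force: 0.0
TCP jigx 0.3074150238026232 f ax 0.5117180358436141 9.7
clock: 11.08
tool_pos: [0.6126, 0.2802, 0.2259]
eef_rot: [0.211, 0.977, 0.002, -0.0]
contact_force: [-0.4, -0.4, 0.5]
opening: 0.002
finger_force: 0.0
```

View pics/c6.png

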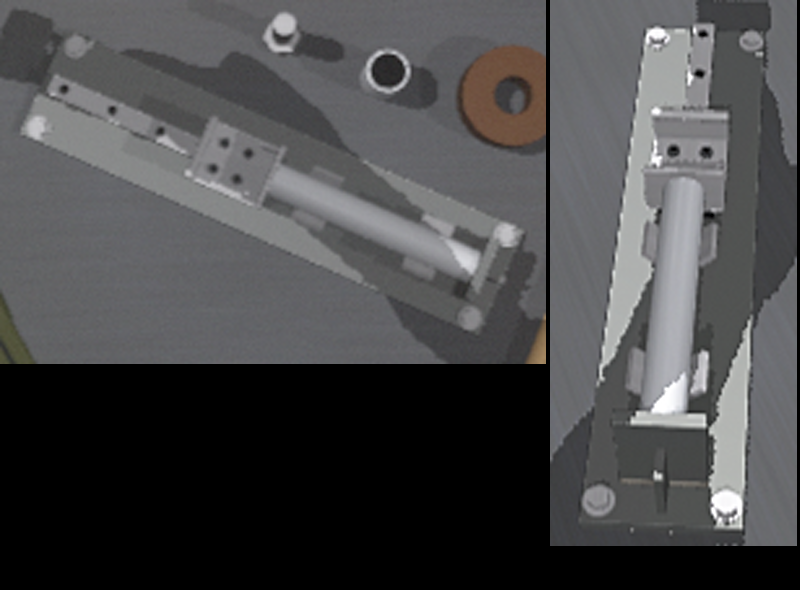

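The tube touches the front plate at (272,181) and the end plate at (480,270). It sits in the rests, the other things haven't moved, and the arm is clear.

```bash
python3 -c "
from plant import *
print(finish_job())"
```

```text
the job is handed in; nothing more can be done
None
```

I drew the sliding stop back by its lip until the tube sat snug between the stops, with a peak pull of about 14 N. The arm was then backed clear and the job handed in; `finish_job` gave no verdict.

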